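# Hang the lantern on the sprung lamp hook

### The job

Hang the lantern on the sprung lamp hook over the corner shelf: pull the hook down by its grip, pass it under the lantern's wire bail where the lantern stands, and let it ride up in your hand, slowly, a few centimetres a second. Let go only when the spring carries the lantern by itself, hanging straight and clear of the shelf, so that it neither jumps, drops nor swings; handle the lantern gently and leave the other tackle where it lies.

Things in the scene. Friction and masses are not known exactly. Their poses are not given: they have to be found in the camera images.
- hook_grip (a point): Middle of the lamp hook's grip: an upright black ribbed cylinder, 20 mm diameter, 36 mm tall, between a thin rod above and the hook below, at first 340 mm above the bench. Take it tilted, from the side opposite to the hook's tip (the robot's side). Axes of the hook: z up along the rod, x the way that the tip stands off, roughly away from the robot.
- hook_seat (a point): Where a hung wire rests: middle of the inner bottom of the hook, 60 mm below the grip's middle, same axes. Hook of 6 mm steel wire: underside 6 mm below this point; top of its free tip 19 mm above it, outer face of the tip 17 mm towards x; outer face of its back 15 mm towards -x; gape 18 mm.
- hook_rod (a joint): How far the hook is drawn down out of its tube, in m: 0 fully up (as it starts), at most 0.17. The spring pulls it up with about 1.5 N at 0, growing by 55 N per metre (the hook's own weight already taken off), with 0.1 N of rubbing. Let go, the empty hook flies up.
- hook: The hook with its grip (origin at the seat point). Its 7 mm rod slides out of an aluminium spring tube, 22 mm diameter (end caps 25 mm), whose lower end is 85 mm above the grip's middle with the rod fully up. The tube hangs from an eye 625 mm above the bench and swings freely every way but does not turn about its length, so the held hook can be led sideways.
- lantern: LED lantern standing loose on the shelf roughly below the hook: black base 90 mm diameter, clear globe, black cap with its top 86 mm above the foot, and a fixed upright bail of 5 mm steel wire over it. Origin centre of underside, z up; the bail stands in the y-z plane. Weighs 0.2 to 0.7 kg by the cells in it, unseen; the spring carries any of these clear of the shelf, each at its own height.
- bail_top (a point): Middle of the underside of the top of the bail, 125 mm above the lantern's foot; the wire is 5 mm thick above this point and falls away slightly to both sides. The opening below is 39 mm high over the cap and some 60 mm wide. Lantern axes: the hook passes through the bail along x.
- lantern_foot (a point): Centre of the lantern's underside, lantern axes.
- shelf: Triangular birch plywood corner shelf with the pipe gallows that carries the hanger; its top is 30 mm above the bench. Origin on the bench plumb below the hanging hook, x towards the corner (away from the robot). The gallows' post, 22 mm thick, stands 195 mm towards x; its arm runs above the hanger, 655 mm above the bench.
- organiser: Bystander: clear lure organiser, 95 x 150 x 33 mm, on the shelf; origin at its underside.
- reel: Bystander: red plastic reel lying flat, 88 mm diameter, 58 mm tall with its crank knob; origin at its underside.
- pirk_a: Bystander: chrome pirk (bar lure) lying on the shelf, 14 x 14 x 120 mm; origin at its underside.
- pirk_b: Bystander: the other chrome pirk, the same.
There are look-alikes about, which are no part of the job. There is more than one size of the lantern; the one meant has the size given above.

How it is judged:
On the way, in this order (a step that is already met when the one before it is completed fails the run):
1. the hook, drawn down, sits under the lantern's bail while the lantern still stands on the shelf (distance between hook_seat and bail_top below 0.02 m and value of joint hook_rod above 0.1 m and height (world z) of lantern_foot below 0.034 m and angle between lantern's own z axis and vertical below 0.12 rad), for 0.05 s.
2. the lantern is lifted off the shelf on the hook (distance between hook_seat and bail_top below 0.012 m and height (world z) of lantern_foot above 0.042 m), for 0.1 s.
At the end, for the whole second after the job is handed in: The lantern hangs from the hook alone, its bail in the bottom of the hook (within 12 mm), its foot at least 12 mm above the shelf, upright within 0.2 rad, moving slower than 0.08 m/s, let go (all of step 2 and contact force between hook and lantern above 0.5 N and angle between lantern's own z axis and vertical below 0.2 rad and linear speed of lantern below 0.08 m/s); the robot touches nothing.
It fails at once if the lantern, off the shelf, jumps up or drops: the hook moves faster than 0.10 m/s up or down (height (world z) of lantern_foot above 0.036 m and (velocity of joint hook_rod below -0.1 m/s or velocity of joint hook_rod above 0.1 m/s)).
It fails at once if the hook flies up: faster than 0.35 m/s (velocity of joint hook_rod below -0.35 m/s).
It fails at once if the lantern is handled roughly: the hook forced against it with more than 15 N, or the fingers with more than 5 N (contact force between hook and lantern above 15 N or contact force between the fingers and lantern above 5 N).
It fails at once if the lantern is tipped by more than 0.35 rad or swung faster than 0.25 m/s (angle between lantern's own z axis and vertical above 0.35 rad or linear speed of lantern above 0.25 m/s).
It fails at once if other tackle is moved by more than 20 mm (distance of any of organiser, reel, pirk_a, pirk_b from where it was at the start of the episode above 0.02 m).
It also fails if it takes over 56 s, if anything falls off the work surface, if the arm or the gripper's body presses on something with over 40 N, if the wrist force passes 120 N, or if a joint passes its speed limit or range.

### The arm

A 6-joint arm with a two-finger parallel gripper is mounted at the origin on the work surface. World frame = base frame: x ahead of the robot, y to its left, z up, the work surface at z = 0. Lengths are in m, angles in rad, forces in N, time in s.
With the tool pointing down it reaches from about 0.325 to 0.775 m from the base axis. Payload 5.5 kg.
Tool frame: the origin (TCP) lies midway between the tips of the shut fingers; the grasp point (between the pads) lies 19 mm behind it; z points along the fingers, y is the line along which they close (so a half turn about z gives the same grasp; the last joint's range is limited). The gripper opens to 88 mm and grips with 3 to 60 N. Pads are 20 mm wide; open, the fingers measure 115 mm over their backs; the gripper's body (75 mm by 178 mm) begins 61 mm behind the grasp point.
Start: joints at [1.072, 0.091, 1.231, -0, 1.82, -0.057], TCP at [0.257, 0.542, 0.223] pointing down, gripper open.
Joint ranges: [-2.87, 2.87], [-0.86, 2.18], [0.17, 2.46], [-1.51, 4.65], [0.06, 2.69], [-2.65, 2.65]. Speed limits (rad/s): [2.57, 2.57, 3.01, 3.14, 3.14, 3.14].

### API

Orientations are given as a unit quaternion [w, x, y, z].
In Python, from station import * gives the robot as it stands.
- The arm moves only by the tool carry_out, never from a script. Its argument "plan" is text: rows parted by semicolons, each of 7 numbers parted by spaces: the shift along the tool's x, y, z each as a share of 0.15 m, from -1 to 1, then the turn, a rotation vector about the tool's x, y, z each as a share of 90 degrees, from -1 to 1, then the finger opening in mm, from 0 to 87.8. In form: dx dy dz rx ry rz fingers; .... A call has 1 to 20 rows; each row is the pose to reach, as a shift and turn from the pose commanded when the call began, along the tool's axes at that moment; what a row does not reach only later rows make up. A row lasts 1/10 s, in which the tool goes at most 50 mm and 8.59 degrees, less where a joint would pass 70% of its speed; a pose out of reach is approached as far as the arm can. A call with a number of a shift or a turn outside -1 to 1 is refused whole. A call with a gripper value outside its range is refused whole. The fingers move at their own pace and stop on an object; the grip force is fixed at half the most. Time passes only in rows, so rows that repeat a pose let the fingers close. It gives the time, the measured TCP pose, the force, the opening and the grip force at its end, in the units of the state.
- get_obs(): the state, without advancing time (a new reading comes with each control period).
- get_image(name): name is "scene" or "top"; returns a dict with "frame" (420x560x3 uint8, red, green, blue), "vfov" (degrees; the focal length in pixels is half the picture's height over the tangent of half this angle, whatever the lens; pixels are square), "cx", "cy" (the principal point, pixels), "pose" (4x4, takes a point from camera to world coordinates). Camera axes: x right, y up, looking along -z (the intrinsics and any distortion apply to the point x, -y, -z); pixel columns grow to the right and rows downward; lengths in m; the calibration is good to about 2 mm. A picture is of the moment at which its call begins. There is no depth.
- sign_off(): hands the job in; it is judged then, once.
The state is a dict: "clock": time; "qpos": joint angles; "qvel": joint speeds; "joint_efforts": joint torques, N m; "position": TCP position; "orientation": TCP orientation; "contact_force": force on the tool from outside, world axes, zero at the start; "moment": the same for the moment, N m; "gripper_width": finger opening in m; "grasp_force": force on a finger pad.
Only numpy, scipy, OpenCV 4.12 (cv2) and the standard library are available. Lean on these libraries where they do the work, as an engineer would, in place of code of your own. Each camera call takes 0.05 s, during which the arm holds its last target. There are 200 camera calls.

## Working session

There is one attempt and no reset: what is moved stays moved. The work goes in short steps, Python scripts to look and compute and a tool call to move; the robot and the scene stay as the last step left them, time stands still between calls to the robot, and variables do not carry over. Pictures are saved under pics/ and viewed, at most 10 in all, crops included, and the job is handed in when it is done.

Besides the shell and the picture viewer there is one more tool, called after ">>>" by a JSON object that holds its "fn" and its "kwargs", one argument or row to a line. carry_out: Moves the arm, as the interface text tells. Its arguments: {"type":"object","properties":{"plan":{"type":"string"}},"required":["plan"]}

```bash
mkdir -p pics; ls
python3 - <<'E'
from station import *
import cv2,pickle
o=get_obs();print(o)
for n in("scene","top"):
    i=get_image(n);pickle.dump(i,open(f"{n}0.pkl","wb"));print(n,{k:v for k,v in i.items() if k!="frame"})
    cv2.imwrite(f"pics/{n}0.png",cv2.resize(i["frame"][:,:,::-1],(800,600),interpolation=cv2.INTER_CUBIC))
E
```

```text
pics
{'clock': 0.0, 'qpos': array([ 1.07228773e+00,  9.18502195e-02,  1.23185445e+00,  3.22610808e-05,
        1.81981952e+00, -5.66743246e-02]), 'qvel': array([-0.00089467, -0.00110043, -0.00134737, -0.00132249,  0.00110295,
        0.00049318]), 'joint_efforts': array([-3.72825132e-03, -4.46427512e+01, -4.06463385e+01,  6.96430891e-02,
        2.86257989e-02, -1.42704725e-04]), 'position': array([0.25639463, 0.54213069, 0.22152982]), 'orientation': array([-2.79697908e-04,  2.19120594e-01,  9.75697306e-01, -9.24513514e-04]), 'contact_force': array([ 0.01164214, -0.71443289,  0.04807858]), 'moment': array([-0.02247671, -0.00212299, -0.01695131]), 'grasp_force': 0.0, 'gripper_width': 0.08787918412305443}
scene {'vfov': 44.795321208385005, 'cx': 270.84562175527105, 'cy': 215.27633317221924, 'pose': array([[-0.01344466, -0.63875364,  0.76929385,  1.22844829],
       [ 0.99965901,  0.00863756,  0.02464253,  0.05111126],
       [-0.02238532,  0.76936284,  0.63841971,  0.81179365],
       [ 0.        ,  0.        ,  0.        ,  1.        ]])}
top {'vfov': 45.43647729967118, 'cx': 278.0018816171871, 'cy': 208.36515485946094, 'pose': array([[ 0.01959534,  0.99599102, -0.08728064,  0.42386468],
       [-0.99978232,  0.01889442, -0.00884969,  0.0416562 ],
       [-0.00716509,  0.08743505,  0.99614445,  1.12960037],
       [ 0.        ,  0.        ,  0.        ,  1.        ]])}
```

View pics/scene0.png

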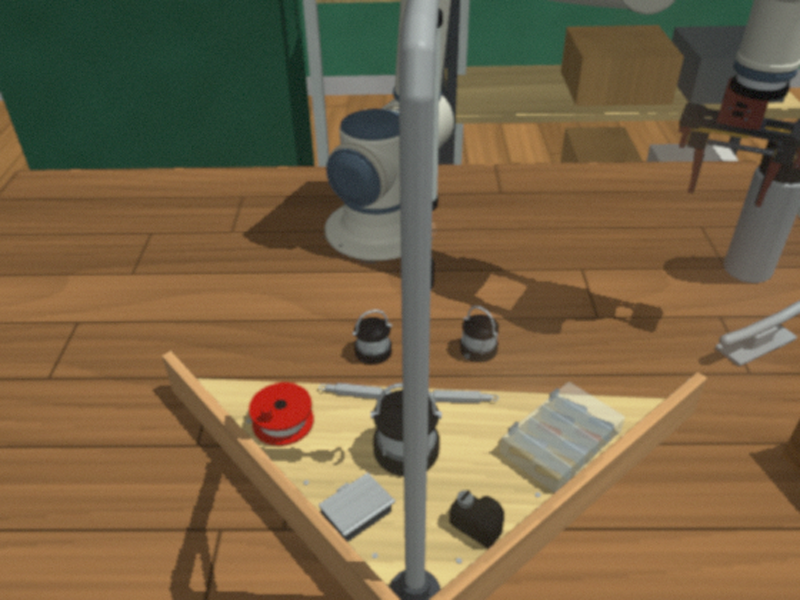

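View pics/top0.png

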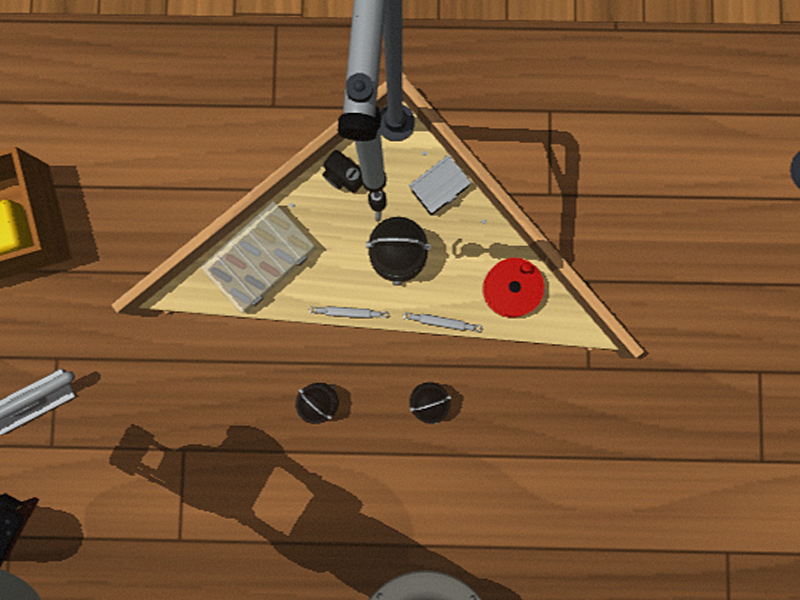

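The lantern meant is the large one on the shelf, top (398,248). Look-alikes are the two small lanterns on the bench at (318,402) and (431,402); the black bottle at (342,172) is something else. The hook hangs below the tube at about (377,205). In the scene view the post hides the hanger. I'll check these in one close crop.

```bash
cat > h.py <<'E'
import numpy as np,cv2,pickle
def cam(i):
    f=210/np.tan(np.radians(i["vfov"]/2)); return f,i["cx"],i["cy"],np.array(i["pose"])
def proj(i,p):
    f,cx,cy,T=cam(i); c=T[:3,:3].T@(np.array(p)-T[:3,3]); return np.array([cx+f*c[0]/-c[2],cy-f*c[1]/-c[2]])
def onz(i,uv,z):
    f,cx,cy,T=cam(i); d=T[:3,:3]@np.array([(uv[0]-cx)/f,-(uv[1]-cy)/f,-1]); o=T[:3,3]; return o+d*(z-o[2])/d[2]
def crop(i,x0,y0,w,h,s,name):
    c=i["frame"][y0:y0+h,x0:x0+w,::-1]; cv2.imwrite(name,cv2.resize(c,None,fx=s,fy=s,interpolation=cv2.INTER_CUBIC))
E
python3 - <<'E'
from h import *
t=pickle.load(open("top0.pkl","rb"));s=pickle.load(open("scene0.pkl","rb"))
a=t["frame"][120:210,240:320];b=s["frame"][255:345,245:325]
im=np.hstack([cv2.resize(x[:,:,::-1],None,fx=5,fy=5,interpolation=cv2.INTER_CUBIC) for x in(a,b)]);cv2.imwrite("pics/c1.png",im)
E
```

```text
(no output)
```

View pics/c1.png

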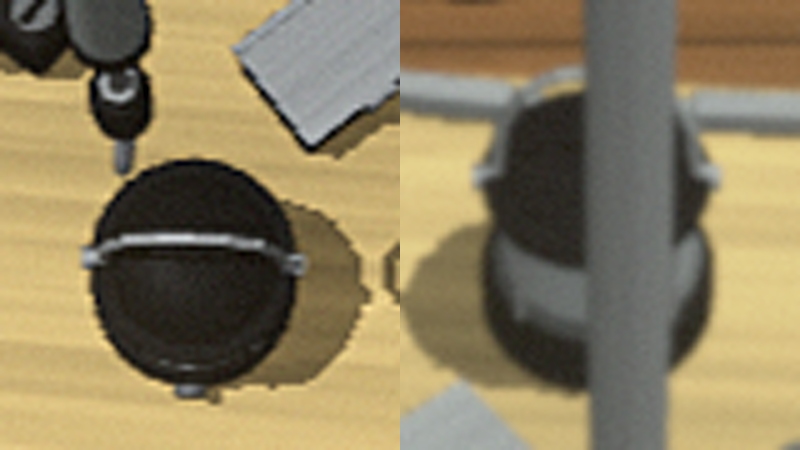

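The crop confirms the choice. In the top view (left) the grip is at crop (121,103), the hook at (123,160), the bail top at (187,240) and the bail ends at (90,257) and (296,265). In the scene view (right) the bail ends are at (483,178) and (711,180), with the hook still hidden behind the post.

Run:
```python
from h import *
t=pickle.load(open("top0.pkl","rb"));s=pickle.load(open("scene0.pkl","rb"))
T=lambda x,y:(240+x/5-.4,120+y/5-.4)
S=lambda x,y:(245+(x-400)/5-.4,255+y/5-.4)
def tri(a,b):
    A=[];
    o1=t["pose"][:3,3];o2=s["pose"][:3,3];d1=onz(t,a,0)-o1;d2=onz(s,b,0)-o2
    k=np.linalg.lstsq(np.c_[d1,-d2],o2-o1,rcond=None)[0];p,q=o1+k[0]*d1,o2+k[1]*d2
    return (p+q)/2,np.linalg.norm(p-q)
L=tri(T(90,257),S(711,180));R=tri(T(296,265),S(483,178));print("ends",L,R)
d=L[0]-R[0];print("yaw of y axis",np.arctan2(-d[0],d[1]), "mid",(L[0]+R[0])/2)
print("bail top",onz(t,T(190,240),.16), "left",onz(t,T(130,240),.157),"right",onz(t,T(250,243),.157))
# lantern base/cap circle centre
print("grip",onz(t,T(121,103),.34))
g=onz(t,T(121,103),.34)
for z in(.425,.358,.34,.322,.28,.274):
    p=proj(t,[g[0],g[1],z]);print(z,(p[0]-240+.4)*5,(p[1]-120+.4)*5)
p=proj(t,[g[0]+.014,g[1],.299]);print('tip',(p-[240,120]+.4)*5)
b=onz(t,T(190,240),.16)
print("scene chk",[(proj(s,[b[0],b[1],z])-[245,255]+.4)*5+[400,0] for z in(.16,.116,.03)])
print("scene grip",proj(s,g), "arm reach",np.hypot(*g[:2]))
```

```text
ends (array([0.59093925, 0.09390366, 0.10082547]), np.float64(0.0014114233581445509)) (array([0.58921956, 0.0089156 , 0.10060211]), np.float64(0.0005123068922834379))
yaw of y axis -0.02023177924672577 mid [0.59007941 0.05140963 0.10071379]
bail top [0.58877348 0.05262282 0.16      ] left [0.58885129 0.07618487 0.157     ] right [0.58852714 0.02911588 0.157     ]
grip [0.60206283 0.07353203 0.34      ]
0.425 110.49463656383449 36.822462636377196
0.358 118.96460862582597 90.17824570920678
0.34 121.00000000000006 102.99999999999994
0.322 122.94641219193505 115.26123839879273
0.28 127.17319528796975 141.8874563269426
0.274 127.74376412343355 145.4817004153888
tip [126.22426217  89.21288334]
scene chk [array([600.52623783,  63.88407399]), array([601.12738565, 148.18669735]), array([602.20397178, 299.16293289])]
scene grip [297.80145346 190.97518202] arm reach 0.606536573952524
```

```bash
cat >> h.py <<'E'
from scipy.spatial.transform import Rotation as Rn
EYE=np.array([.602,.0735,.625])
def R0(th=np.pi/4,psi=0.):
    c,s=np.cos(th),np.sin(th)
    return Rn.from_euler('z',psi)*Rn.from_matrix(np.array([[-c,0,s],[0,1,0],[-s,0,-c]]))
def goal(g,back=0.,tilt=True,th=np.pi/4):
    g=np.array(g,float);R=R0(th)
    if tilt:
        u=EYE-g;u/=np.linalg.norm(u);ax=np.cross([0,0,1],u);n=np.linalg.norm(ax)
        if n>1e-6:R=Rn.from_rotvec(ax/n*np.arcsin(n))*R
    return g+(.019-back)*R.apply([0,0,1]),R
def delta(o,p,R):
    q=o["orientation"];Rc=Rn.from_quat(np.r_[q[1:],q[0]])
    print("t",round(o["clock"],2),"share",(Rc.inv().apply(p-o["position"])/.15).round(3),(Rc.inv()*R).as_rotvec().__truediv__(np.pi/2).round(3),"dist",np.linalg.norm(p-o["position"]).round(3))
def grip(o):
    q=o["orientation"];return o["position"]-.019*Rn.from_quat(np.r_[q[1:],q[0]]).apply([0,0,1])
E
python3 - <<'E'
from station import *
from h import *
t=pickle.load(open("top0.pkl","rb"))
print("post",onz(t,(398*.7,120*.7),.04))
o=get_obs();p,R=goal([.602,.0735,.34],.12);print(p);delta(o,p,R)
E
```

```text
post [0.79761554 0.0554567  0.04      ]
[0.53058222 0.0735     0.41141778]
t 0.1 share [-2.988 -2.045 -1.262] [-0.111 -0.492 -0.266] dist 0.575
```

>>> {"fn": "carry_out", "kwargs": {
  "plan": "-1 -0.68 -0.6 0 0 0 87.8;-1 -0.68 -0.6 0 0 0 87.8;-1 -0.68 -0.6 0 0 0 87.8;-1 -0.68 -0.6 0 0 0 87.8;-1 -0.68 -0.6 -0.111 -0.492 -0.266 87.8;-1 -0.68 -0.6 -0.111 -0.492 -0.266 87.8;-1 -0.68 -0.6 -0.111 -0.492 -0.266 87.8;-1 -0.68 -0.6 -0.111 -0.492 -0.266 87.8;-1 -0.68 -0.6 -0.111 -0.492 -0.266 87.8;-1 -0.68 -0.6 -0.111 -0.492 -0.266 87.8;-1 -0.68 -0.6 -0.111 -0.492 -0.266 87.8"
}}

```text
clock: 1.2
position: [0.3462, 0.3856, 0.3076]
orientation: [0.382, -0.003, 0.924, -0.002]
contact_force: [-0.3, 0.2, -0.8]
gripper_width: 0.0877
grasp_force: 0.0
```

```bash
cat > d.py <<'E'
from station import *
from h import *
import sys
a=list(map(float,sys.argv[1:]))
o=get_obs();g=grip(o);print("grip",g.round(4),"w",round(o["gripper_width"],4),"gf",round(o["grasp_force"],1),"F",o["contact_force"].round(2),"M",o["moment"].round(2),"tilt",Rn.from_quat(np.r_[o["orientation"][1:],o["orientation"][0]]).as_matrix()[:,2].round(3))
if a: delta(o,*goal(a[:3],a[3] if len(a)>3 else 0.))
E
python3 d.py .602 .0735 .34 .12
```

```text
grip [0.3328 0.3856 0.321 ] w 0.0877 gf 0.0 F [-0.27  0.23 -0.8 ] M [ 0.03  0.31 -0.01] tilt [ 0.706 -0.001 -0.708]
t 1.2 share [-1.344 -2.09   0.381] [-0.001 -0.001  0.005] dist 0.377
```

>>> {"fn": "carry_out", "kwargs": {
  "plan": "-0.7 -1 0.1 0 0 0 87.8;-0.7 -1 0.1 0 0 0 87.8;-0.7 -1 0.1 0 0 0 87.8;-0.7 -1 0.1 0 0 0 87.8;-0.7 -1 0.1 0 0 0 87.8"
}}

```text
clock: 1.7
position: [0.435, 0.232, 0.3812]
orientation: [0.385, 0.005, 0.923, 0.002]
contact_force: [-0.3, -0.0, -0.0]
gripper_width: 0.0879
grasp_force: 0.0
```

>>> {"fn": "carry_out", "kwargs": {
  "plan": "-0.65 -1 0.2 0 0 0 87.8;-0.65 -1 0.2 0 0 0 87.8;-0.65 -1 0.2 0 0 0 87.8;-0.65 -1 0.2 0 0 0 87.8;-0.65 -1 0.2 0 0 0 87.8;-0.65 -1 0.2 0 0 0 87.8"
}}

```text
clock: 2.3
position: [0.5236, 0.0857, 0.4235]
orientation: [0.382, 0.002, 0.924, 0.001]
contact_force: [-0.3, 1.0, 1.2]
gripper_width: 0.088
grasp_force: 0.0
```

```bash
python3 d.py .602 .0735 .34
python3 - <<'E'
from station import *
from h import *
i=get_image("top");pickle.dump(i,open("top1.pkl","wb"));j=get_image("scene")
a=i["frame"][80:240,190:350];b=j["frame"][90:250,220:380]
im=np.hstack([cv2.resize(x[:,:,::-1],None,fx=2.5,fy=2.5,interpolation=cv2.INTER_CUBIC) for x in(a,b)]);cv2.imwrite("pics/c2.png",im)
E
```

```text
grip [0.5102 0.0857 0.437 ] w 0.088 gf 0.0 F [-0.35  1.04  1.16] M [-0.    0.35  0.04] tilt [ 0.706  0.    -0.708]
t 2.3 share [ 0.023 -0.081  0.89 ] [ 0.    -0.001 -0.002] dist 0.134
```

View pics/c2.png

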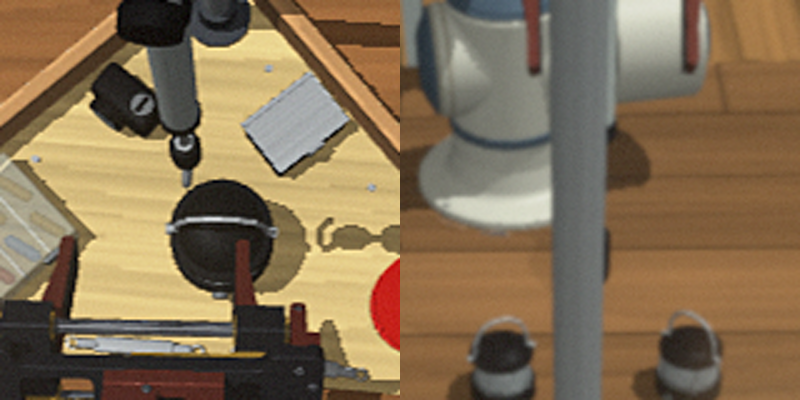

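The open fingers straddle the hook from the robot's side, with the hook at left crop (185,155). The grip's right edge shows beside the post at (608,255), which matches the estimate. Next I go in and close.

>>> {"fn": "carry_out", "kwargs": {
  "plan": "0.023 -0.08 0 0 0 0 87.8;0.023 -0.08 0.3 0 0 0 87.8;0.023 -0.08 0.55 0 0 0 87.8;0.023 -0.08 0.75 0 0 0 87.8;0.023 -0.08 0.89 0 0 0 87.8;0.023 -0.08 0.89 0 0 0 87.8;0.023 -0.08 0.89 0 0 0 87.8"
}}

```text
clock: 3.1
position: [0.6148, 0.0758, 0.3268]
orientation: [0.382, -0.001, 0.924, 0.001]
contact_force: [-0.6, -0.0, -0.3]
gripper_width: 0.0878
grasp_force: 0.0
```

```bash
python3 d.py .602 .0735 .34
```

```text
grip [0.6013 0.0758 0.3403] w 0.0878 gf 0.0 F [-0.56 -0.05 -0.33] M [ 0.03  0.36 -0.04] tilt [ 0.707  0.002 -0.707]
t 3.1 share [-0.002 -0.016  0.004] [ 0.002 -0.     0.   ] dist 0.002
```

>>> {"fn": "carry_out", "kwargs": {
  "plan": "0 -0.015 0 0 0 0 60;0 -0.015 0 0 0 0 40;0 -0.015 0 0 0 0 28;0 -0.015 0 0 0 0 22;0 -0.015 0 0 0 0 10;0 -0.015 0 0 0 0 0;0 -0.015 0 0 0 0 0;0 -0.015 0 0 0 0 0;0 -0.015 0 0 0 0 0;0 -0.015 0 0 0 0 0"
}}

```text
clock: 4.1
position: [0.6154, 0.0717, 0.327]
orientation: [0.383, 0.0, 0.924, 0.0]
contact_force: [0.0, 0.7, 0.1]
gripper_width: 0.0193
grasp_force: 30.0
```

```bash
python3 d.py .55 .056 .30; python3 d.py .535 .0525 .19
```

```text
grip [0.6019 0.0717 0.3404] w 0.0193 gf 30.0 F [0.03 0.66 0.11] M [-0.07  0.36  0.03] tilt [ 0.708  0.    -0.707]
t 4.1 share [ 0.455 -0.11  -0.056] [ 0.024  0.101 -0.025] dist 0.071
grip [0.6019 0.0717 0.3404] w 0.0193 gf 30.0 F [0.03 0.66 0.11] M [-0.07  0.36  0.03] tilt [ 0.708  0.    -0.707]
t 4.1 share [ 1.044 -0.134  0.391] [ 0.022  0.098 -0.022] dist 0.168
```

>>> {"fn": "carry_out", "kwargs": {
  "plan": "0.12 -0.03 -0.015 0.006 0.025 -0.006 0;0.24 -0.06 -0.03 0.012 0.05 -0.012 0;0.36 -0.09 -0.045 0.018 0.075 -0.018 0;0.455 -0.11 -0.056 0.024 0.1 -0.025 0;0.455 -0.11 -0.056 0.024 0.1 -0.025 0;0.455 -0.11 -0.056 0.024 0.1 -0.025 0"
}}

```text
clock: 4.7
position: [0.5619, 0.0554, 0.2864]
orientation: [0.311, -0.01, 0.95, -0.024]
contact_force: [0.5, -0.2, 3.8]
gripper_width: 0.0192
grasp_force: 30.0
```

```bash
python3 d.py .55 .055 .19
```

```text
grip [0.5507 0.0562 0.3017] w 0.0192 gf 30.0 F [ 0.48 -0.22  3.77] M [ 0.11 -0.17  0.01] tilt [ 0.592 -0.04  -0.805]
t 4.7 share [0.439 0.032 0.597] [-0.004 -0.021  0.005] dist 0.111
```

>>> {"fn": "carry_out", "kwargs": {
  "plan": "0.09 0.006 0.12 -0.001 -0.004 0.001 0;0.18 0.012 0.24 -0.002 -0.008 0.002 0;0.27 0.018 0.36 -0.003 -0.013 0.003 0;0.36 0.024 0.48 -0.004 -0.017 0.004 0;0.44 0.032 0.597 -0.004 -0.02 0.005 0;0.44 0.032 0.597 -0.004 -0.02 0.005 0;0.44 0.032 0.597 -0.004 -0.02 0.005 0"
}}

```text
clock: 5.4
position: [0.5624, 0.0544, 0.1769]
orientation: [0.328, -0.008, 0.944, -0.02]
contact_force: [1.5, 0.7, 9.9]
gripper_width: 0.0194
grasp_force: 30.0
```

```bash
python3 d.py .591 .055 .189
python3 - <<'E'
from station import *
from h import *
i=get_image("top");j=get_image("scene")
a=i["frame"][100:220,220:340];b=j["frame"][220:340,225:345]
im=np.hstack([cv2.resize(x[:,:,::-1],None,fx=3.3,fy=3.3,interpolation=cv2.INTER_CUBIC) for x in(a,b)]);cv2.imwrite("pics/c3.png",im)
E
```

```text
grip [0.5506 0.055  0.1918] w 0.0194 gf 30.0 F [1.53 0.72 9.9 ] M [ 0.25 -0.84  0.07] tilt [ 0.62  -0.032 -0.784]
t 5.4 share [-0.211  0.     0.181] [ 0.001 -0.058  0.001] dist 0.042
```

View pics/c3.png

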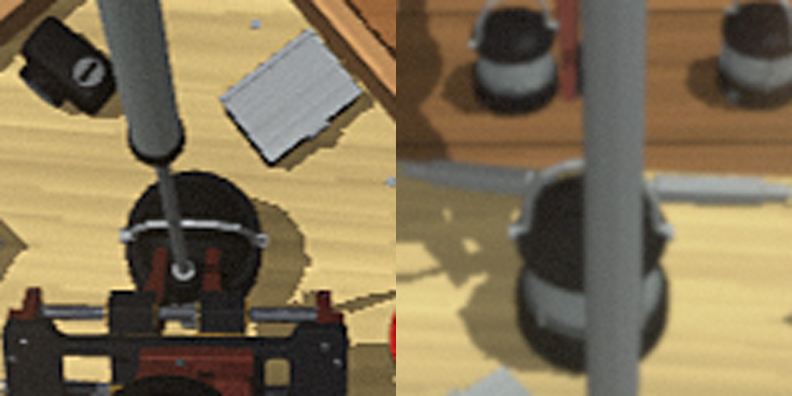

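The hook is held and drawn down in front of the bail: grip top at left crop (182,270), bail mid at (195,228). The lantern stands undisturbed. I'll check the alignment numerically.

```bash
python3 d.py .551 .055 .189
python3 - <<'E'
from h import *
t=pickle.load(open("top1.pkl","rb"))
print("grip top",onz(t,(182/3.3+220-.35,270/3.3+100-.35),.21),"bail mid",onz(t,(195/3.3+220-.35,227/3.3+100-.35),.16))
E
```

```text
grip [0.5509 0.055  0.193 ] w 0.0192 gf 30.0 F [1.37 0.18 9.64] M [ 0.13 -0.84  0.06] tilt [ 0.621 -0.032 -0.783]
t 5.5 share [0.016 0.001 0.021] [-0.     0.001 -0.   ] dist 0.004
grip top [0.55424914 0.05672194 0.21      ] bail mid [0.58715926 0.05036096 0.16      ]
```

>>> {"fn": "carry_out", "kwargs": {
  "plan": "0.016 0 0.021 0 0 0 0;0.018 0 0.024 0 0 0 0;-0.01 0 0.045 0 -0.008 0 0;-0.035 -0.001 0.065 0 -0.016 0 0;-0.06 -0.002 0.085 0 -0.023 0 0;-0.085 -0.003 0.105 0 -0.03 0 0;-0.11 -0.004 0.122 0 -0.037 0 0;-0.11 -0.004 0.122 0 -0.037 0 0"
}}

```text
clock: 6.3
position: [0.5872, 0.0537, 0.174]
orientation: [0.356, -0.009, 0.934, -0.019]
contact_force: [0.1, -0.6, 9.7]
gripper_width: 0.0195
grasp_force: 30.0
```

```bash
python3 d.py .5905 .054 .189
```

```text
grip [0.5745 0.0542 0.1882] w 0.0195 gf 30.0 F [ 0.14 -0.64  9.68] M [ 0.15 -0.77  0.05] tilt [ 0.666 -0.03  -0.746]
t 6.3 share [-0.087 -0.002  0.067] [ 0.002 -0.02  -0.   ] dist 0.016
```

>>> {"fn": "carry_out", "kwargs": {
  "plan": "-0.022 -0.001 0.017 0 -0.005 0 0;-0.044 -0.001 0.034 0.001 -0.01 0 0;-0.066 -0.002 0.05 0.001 -0.015 0 0;-0.087 -0.002 0.067 0.002 -0.02 0 0;-0.087 -0.002 0.067 0.002 -0.02 0 0"
}}

```text
clock: 6.8
position: [0.6037, 0.0535, 0.176]
orientation: [0.371, -0.008, 0.928, -0.021]
contact_force: [-3.0, 1.0, 12.3]
gripper_width: 0.0195
grasp_force: 30.0
```

```bash
python3 d.py .591 .054 .206;python3 - <<'E'
from station import *
from h import *
i=get_image("top");j=get_image("scene")
a=i["frame"][100:220,220:340];b=j["frame"][220:340,225:345]
im=np.hstack([cv2.resize(x[:,:,::-1],None,fx=3.3,fy=3.3,interpolation=cv2.INTER_CUBIC) for x in(a,b)]);cv2.imwrite("pics/c4.png",im)
E
```

```text
grip [0.5906 0.0541 0.1898] w 0.0195 gf 30.0 F [-3.04  1.01 12.26] M [ 0.14 -0.72  0.03] tilt [ 0.689 -0.032 -0.724]
t 6.8 share [-0.076 -0.006 -0.077] [ 0.001  0.001 -0.001] dist 0.016
```

View pics/c4.png

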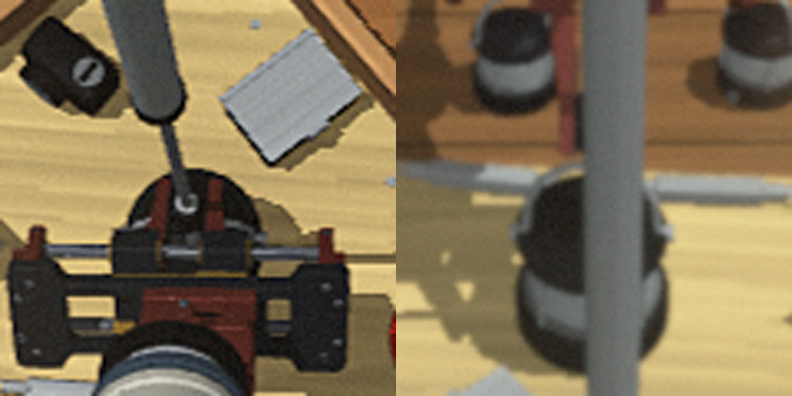

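In this view the hook has passed under the bail, with the rod at left crop (186,203). The lantern still stands upright. The force rose a little, so I re-read it.

```bash
python3 d.py .5905 .054 .192
```

```text
grip [0.5904 0.0541 0.1897] w 0.0191 gf 30.0 F [-2.71 -0.08 12.17] M [ 0.17 -0.65  0.  ] tilt [ 0.689 -0.032 -0.724]
t 6.9 share [-0.011 -0.002 -0.011] [-0.     0.001 -0.   ] dist 0.002
```

>>> {"fn": "carry_out", "kwargs": {
  "plan": "-0.005 0 -0.014 0 0 0 0;-0.01 0 -0.028 0 0 0 0;-0.01 0 -0.028 0 0 0 0"
}}

```text
clock: 7.2
position: [0.6017, 0.0537, 0.1799]
orientation: [0.371, -0.008, 0.928, -0.021]
contact_force: [-0.2, -0.1, 9.1]
gripper_width: 0.0192
grasp_force: 30.0
```

```bash
python3 d.py .5905 .054 .197
```

```text
grip [0.5886 0.0543 0.1936] w 0.0192 gf 30.0 F [-0.21 -0.15  9.08] M [ 0.2  -0.74  0.05] tilt [ 0.689 -0.032 -0.724]
t 7.2 share [-0.024 -0.003 -0.007] [ 0.     0.001 -0.001] dist 0.004
```

The contact is relieved: the force is back to the spring alone. Next I raise slowly.

```bash
python3 d.py .5895 .054 .209
```

```text
grip [0.5886 0.0543 0.1936] w 0.0192 gf 30.0 F [-0.21 -0.15  9.08] M [ 0.2  -0.74  0.05] tilt [ 0.689 -0.032 -0.724]
t 7.2 share [-0.074 -0.007 -0.07 ] [ 0.001  0.003 -0.001] dist 0.015
```

>>> {"fn": "carry_out", "kwargs": {
  "plan": "-0.014 -0.001 -0.014 0 0 0 0;-0.028 -0.002 -0.028 0 0 0 0;-0.042 -0.003 -0.042 0 0 0 0;-0.056 -0.005 -0.056 0 0 0 0;-0.074 -0.006 -0.07 0 0 0 0;-0.074 -0.006 -0.07 0 0 0 0;-0.074 -0.006 -0.07 0 0 0 0"
}}

```text
clock: 7.9
position: [0.6024, 0.0534, 0.1944]
orientation: [0.37, -0.008, 0.929, -0.021]
contact_force: [0.1, 0.3, 8.8]
gripper_width: 0.0194
grasp_force: 30.0
```

```bash
python3 d.py .5895 .054 .215
```

```text
grip [0.5893 0.0541 0.2082] w 0.0194 gf 30.0 F [0.15 0.34 8.84] M [ 0.17 -0.61  0.09] tilt [ 0.688 -0.032 -0.725]
t 7.9 share [-0.031 -0.003 -0.032] [ 0.001  0.003 -0.001] dist 0.007
```

>>> {"fn": "carry_out", "kwargs": {
  "plan": "-0.01 -0.001 -0.01 0 0 0 0;-0.02 -0.002 -0.02 0 0 0 0;-0.031 -0.003 -0.032 0 0 0 0;-0.04 -0.003 -0.042 0 0 0 0;-0.05 -0.003 -0.052 0 0 0 0;-0.05 -0.003 -0.052 0 0 0 0;-0.05 -0.003 -0.052 0 0 0 0"
}}

```text
clock: 8.6
position: [0.6009, 0.0532, 0.2008]
orientation: [0.367, -0.008, 0.93, -0.021]
contact_force: [0.6, -0.4, 5.1]
gripper_width: 0.0196
grasp_force: 30.0
```

```bash
python3 d.py .5895 .054 .23
```

```text
grip [0.5879 0.0538 0.2146] w 0.0196 gf 30.0 F [ 0.6  -0.43  5.11] M [ 0.11 -0.37  0.09] tilt [ 0.683 -0.033 -0.73 ]
t 8.6 share [-0.078 -0.004 -0.068] [ 0.001 -0.002 -0.002] dist 0.015
```

>>> {"fn": "carry_out", "kwargs": {
  "plan": "-0.01 -0.001 -0.009 0 0 0 0;-0.02 -0.001 -0.018 0 0 0 0;-0.03 -0.002 -0.027 0 0 0 0;-0.04 -0.002 -0.036 0 0 0 0;-0.05 -0.003 -0.044 0 0 0 0;-0.06 -0.003 -0.052 0 0 0 0;-0.07 -0.004 -0.06 0 0 0 0;-0.078 -0.004 -0.068 0 0 0 0;-0.078 -0.004 -0.068 0 0 0 0;-0.078 -0.004 -0.068 0 0 0 0"
}}

```text
clock: 9.6
position: [0.6021, 0.0533, 0.2157]
orientation: [0.366, -0.008, 0.93, -0.021]
contact_force: [0.7, 0.5, 0.8]
gripper_width: 0.0195
grasp_force: 30.0
```

```bash
python3 d.py .5915 .056 .245
```

```text
grip [0.5892 0.054  0.2296] w 0.0195 gf 30.0 F [0.67 0.54 0.84] M [0.13 0.14 0.12] tilt [ 0.682 -0.033 -0.731]
t 9.6 share [-0.082  0.009 -0.065] [-0.    -0.005 -0.   ] dist 0.016
```

The load is about 6.7 N (0.69 kg), so it balances at a grip height of about 0.245. I'll ride up and lead slowly back to plumb.

```bash
python3 d.py .602 .0735 .244
```

```text
grip [0.5892 0.054  0.2296] w 0.0195 gf 30.0 F [0.67 0.54 0.84] M [0.13 0.14 0.12] tilt [ 0.682 -0.033 -0.731]
t 9.6 share [-0.136  0.13  -0.016] [-0.021 -0.023  0.02 ] dist 0.028
```

>>> {"fn": "carry_out", "kwargs": {
  "plan": "-0.003 0.003 0 0 0 0 0;-0.009 0.008 -0.001 -0.001 -0.001 0.001 0;-0.016 0.015 -0.002 -0.002 -0.003 0.002 0;-0.024 0.023 -0.003 -0.003 -0.004 0.003 0;-0.033 0.032 -0.004 -0.005 -0.005 0.005 0;-0.042 0.04 -0.005 -0.006 -0.007 0.006 0;-0.051 0.049 -0.006 -0.008 -0.009 0.007 0;-0.06 0.057 -0.007 -0.009 -0.01 0.009 0;-0.069 0.066 -0.008 -0.011 -0.012 0.01 0;-0.078 0.074 -0.009 -0.012 -0.013 0.011 0;-0.087 0.083 -0.01 -0.013 -0.015 0.013 0;-0.096 0.092 -0.011 -0.015 -0.016 0.014 0;-0.105 0.1 -0.012 -0.016 -0.018 0.015 0;-0.113 0.108 -0.013 -0.017 -0.019 0.016 0;-0.12 0.115 -0.014 -0.018 -0.02 0.017 0;-0.126 0.121 -0.015 -0.019 -0.021 0.018 0;-0.131 0.126 -0.016 -0.02 -0.022 0.019 0;-0.134 0.129 -0.016 -0.021 -0.023 0.02 0;-0.136 0.13 -0.016 -0.021 -0.023 0.02 0;-0.136 0.13 -0.016 -0.021 -0.023 0.02 0"
}}

```text
clock: 11.6
position: [0.6154, 0.0735, 0.2304]
orientation: [0.383, -0.0, 0.924, 0.0]
contact_force: [0.5, -0.2, 0.4]
gripper_width: 0.0195
grasp_force: 30.0
```

```bash
for k in 1 2 3; do python3 d.py .602 .0735 .245; python3 -c "
from station import *
get_image('top')"; done
python3 - <<'E'
from station import *
from h import *
i=get_image("top");j=get_image("scene")
a=i["frame"][100:220,220:340];b=j["frame"][200:320,225:345]
im=np.hstack([cv2.resize(x[:,:,::-1],None,fx=3.3,fy=3.3,interpolation=cv2.INTER_CUBIC) for x in(a,b)]);cv2.imwrite("pics/c5.png",im)
E
```

```text
grip [0.602  0.0735 0.2439] w 0.0195 gf 30.0 F [ 0.49 -0.16  0.42] M [ 0.13  0.37 -0.02] tilt [ 0.708  0.    -0.707]
t 11.6 share [-0.005  0.    -0.005] [0. 0. 0.] dist 0.001
grip [0.602  0.0735 0.2438] w 0.0196 gf 30.0 F [ 0.1  -0.46 -0.  ] M [0.11 0.37 0.01] tilt [ 0.708  0.    -0.707]
t 11.65 share [-0.005  0.    -0.005] [0. 0. 0.] dist 0.001
grip [0.602  0.0735 0.2438] w 0.0191 gf 30.0 F [ 0.3  -0.42  0.5 ] M [ 0.12  0.34 -0.07] tilt [ 0.708  0.    -0.707]
t 11.7 share [-0.005  0.    -0.005] [0. 0. 0.] dist 0.001
```

View pics/c5.png

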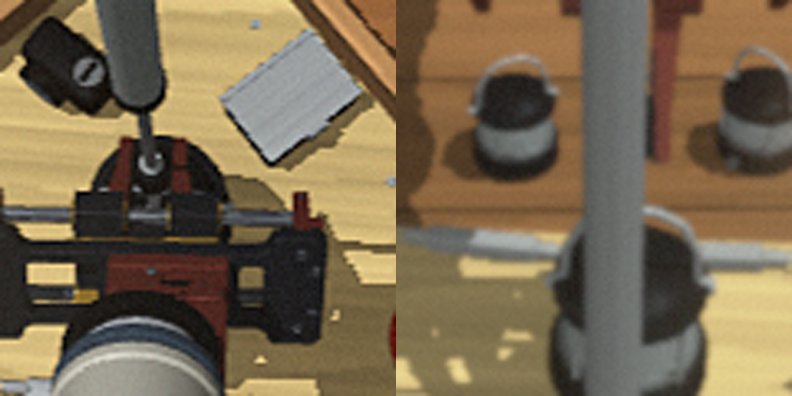

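The lantern hangs upright on the hook in the hand, with bail ends at right crop (558,285) and (712,285) and the shadow clear. I'll average the force to find the balance.

Run:
```python
from station import *
import numpy as np
F=[]
for k in range(24): get_image("top");F.append(get_obs()["contact_force"])
F=np.array(F);print(F.mean(0),F.std(0)/24**.5,get_obs()["clock"])
```

```text
[-0.01823387 -0.55313925  0.08863719] [0.10073461 0.12180466 0.09847602] 13.05
```

>>> {"fn": "carry_out", "kwargs": {
  "plan": "-0.002 0 -0.002 0 0 0 0;-0.002 0 -0.002 0 0 0 19.5;-0.002 0 -0.002 0 0 0 20.5;-0.002 0 -0.002 0 0 0 22;-0.002 0 -0.002 0 0 0 24;-0.002 0 -0.002 0 0 0 27;-0.002 0 -0.002 0 0 0 31;-0.002 0 -0.002 0 0 0 36;-0.002 0 -0.002 0 0 0 42;-0.002 0 -0.002 0 0 0 50;-0.002 0 -0.002 0 0 0 60;-0.002 0 -0.002 0 0 0 70;-0.002 0 -0.002 0 0 0 80;-0.002 0 -0.002 0 0 0 87.8;-0.002 0 -0.002 0 0 0 87.8"
}}

```text
clock: 14.55
position: [0.6154, 0.0735, 0.2309]
orientation: [0.383, -0.0, 0.924, 0.0]
contact_force: [-0.2, -1.1, -0.4]
gripper_width: 0.0856
grasp_force: 0.0
```

>>> {"fn": "carry_out", "kwargs": {
  "plan": "-0.002 0 -0.05 0 0 0 87.8;-0.002 0 -0.15 0 0 0 87.8;-0.002 0 -0.3 0 0 0 87.8;-0.002 0 -0.45 0 0 0 87.8;-0.002 0 -0.6 0 0 0 87.8;-0.002 0 -0.75 0 0 0 87.8;-0.002 0 -0.9 0 0 0 87.8;-0.002 0 -1 0 0 0 87.8;-0.002 0 -1 0 0 0 87.8;-0.002 0 -1 0 0 0 87.8;-0.002 0 -1 0 0 0 87.8;-0.002 0 -1 0 0 0 87.8;-0.002 0 -1 0 0 0 87.8;-0.002 0 -1 0 0 0 87.8;-0.002 0 -1 0 0 0 87.8;-0.002 0 -1 0 0 0 87.8;-0.002 0 -1 0 0 0 87.8;-0.002 0 -1 0 0 0 87.8;-0.002 0 -1 0 0 0 87.8;-0.002 0 -1 0 0 0 87.8"
}}

```text
clock: 16.55
position: [0.5095, 0.0735, 0.3371]
orientation: [0.383, -0.0, 0.924, 0.0]
contact_force: [-0.0, -0.7, -0.1]
gripper_width: 0.0878
grasp_force: 0.0
```

Run:
```python
from station import *
from h import *
P=[]
for k in range(12):
    j=get_image("scene");P.append(j["frame"].astype(int))
i=get_image("top")
print("frame change",[int((abs(P[k+1]-P[k]).max(2)>40).sum()) for k in range(11)],get_obs()["clock"])
a=i["frame"][80:220,210:350];b=j["frame"][170:310,215:355]
im=np.hstack([cv2.resize(x.astype(np.uint8)[:,:,::-1],None,fx=2.8,fy=2.8,interpolation=cv2.INTER_CUBIC) for x in(a,b)]);cv2.imwrite("pics/c6.png",im)
```

```text
frame change [0, 0, 0, 0, 0, 0, 0, 0, 0, 0, 0] 17.2
```

View pics/c6.png

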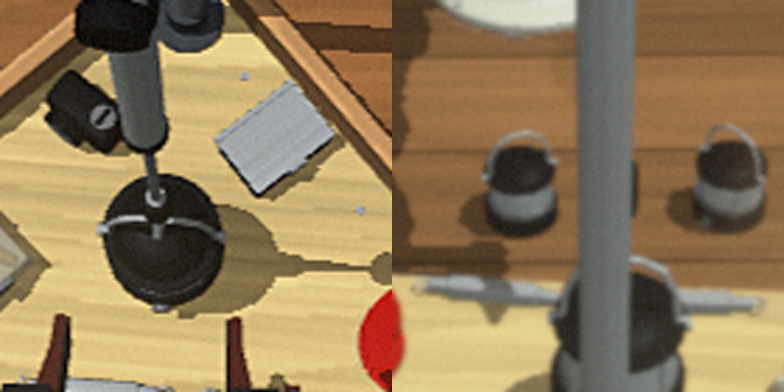

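The lantern hangs from the hook alone (bail at left crop (160,222), rod at (155,197)). It is upright, still and clear of the shelf, and the fingers are well clear of it. Handing in.

```bash
python3 -c "
from station import *
print(sign_off())"
```

```text
the job is handed in; nothing more can be done
None
```

The lantern hangs still and upright on the sprung hook, clear of the shelf, with the gripper let go and withdrawn; I handed the job in at about 17 s, and the hand-in returned no verdict.

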